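# Load a bead case onto the display rack

## Task

Slide the clear-lidded bead case up the ramp of the display rack and over the metal lip, so that it drops flat on the deck behind the lip, and push it on until it bears on the blue-faced sliding end stop and has nudged that stop back by about half a centimetre: at least 2 mm, and never more than 1 cm. Leave the case lying there against the stop, let go, and leave the other things on the counter undisturbed.

Things in the scene. Friction and masses are not known exactly. Their poses are not given: they have to be found in the camera images.
- rack: Fixed wooden loading rack. Origin: middle of the ramp's foot edge, on the table; x points the way in along ramp and deck, y to the left of that, z up. The ramp (150 mm wide) rises evenly from height 0 at x=0 to 30 mm at x=130 mm (13 degrees). Guide rails stand 14 mm above ramp and deck, 128 mm apart inside.
- mouth (a point): Middle of the rack's mouth on the table, at x=-66 mm in the rack's frame. From here two flared guides 20 mm high narrow from about 174 mm apart to 127 mm at x=10 mm.
- lip_mid (a point): Middle of the top of the aluminium lip strip at the ramp's head: flat, 30 mm high, from x=130 to 140 mm in the rack's frame (this point x=135). Its far face drops straight down 10 mm to the deck.
- deck_mid (a point): Middle of the deck's top, at x=275 mm in the rack's frame. The deck is flat, 20 mm above the table, from x=140 to 410 mm, where a 50 mm high end board closes it.
- case: Closed display case, light wood, clear lid, coloured beads in four compartments; one solid box 120 mm along its x, 110 along y, 40 high, 0.3 to 0.6 kg, too wide to grip. Origin: centre of its underside. Starts flat on the table before the ramp, its x within 0.3 rad of the rack's x, up to 35 mm off the rack's centre line.
- stop (a joint): Travel (m, 0 at start, at most 0.05) of the aluminium end stop with blue felt face, 110 wide, 42 high, across the deck; it slides along the rack's +x. No spring: friction of about 9 N holds it where it is left. Its start differs and is not given: face 280 to 320 mm from the ramp's foot, 20 to 60 mm ahead of a case just behind the lip. Sliding the case alone on the deck takes 1 to 5 N.
- jar: Bystander, leave alone: a round amber glass jar with a brass cap, 66 mm across, 75 high. Origin: centre of its underside.
- dish: Bystander, leave alone: a white dish of red beads, 110 mm across, 28 high. Origin: centre of its underside.
- minitray: Bystander, leave alone: a small dark wooden divided tray of beads, 120 x 90 x 30 mm. Origin: centre of its underside.
- medallion: Bystander, leave alone: a brass disc, 72 mm across, 10 thick, lying flat. Origin: centre of its underside.
- driver: Bystander, leave alone: a screwdriver, 170 mm long. Origin: under its middle.
- cup: Bystander, leave alone: a blue cup, 72 mm across, 75 high. Origin: centre of its underside.
- brush: Bystander, leave alone: a brush, 160 mm long. Origin: under its middle.

How it is judged:
On the way, in this order (a step that is already met when the one before it is completed fails the run):
1. the case, tilted nose-up, is on the ramp (x of case in the frame of rack between 0.02 and 0.15 m and angle between case's own z axis and vertical above 0.12 rad), for 0.1 s.
2. the case lies flat on the deck, wholly behind the lip (x of case in the frame of rack between 0.1985 and 0.3 m and z of case in the frame of rack between 0.017 and 0.0235 m and angle between case's own z axis and vertical below 0.04 rad), for 0.1 s.
At the end, for the whole second after the job is handed in: The case lies flat (within 0.04 rad) on the deck, wholly behind the lip, lined up with the rack within 0.12 rad and at rest, and the end stop has been pushed back by 1.5 to 11 mm (all of step 2 and angle between the x axis of case and the x axis of rack, either way round below 0.12 rad and value of joint stop between 0.0015 and 0.011 m and linear speed of case below 0.01 m/s); the robot touches nothing.
It fails at once if the end stop is shoved back more than 12 mm (value of joint stop above 0.012 m).
It fails at once if the case is tipped by more than 0.6 rad (angle between case's own z axis and vertical above 0.6 rad).
It fails at once if a bystander is moved more than 20 mm (distance of any of jar, dish, minitray, medallion, driver, cup, brush from where it was at the start of the episode above 0.02 m).
It also fails if it takes over 67 s, if anything falls off the work surface, if the arm or the gripper's body presses on something with over 40 N, if the wrist force passes 120 N, or if a joint passes its speed limit or range.

## Robot

A 6-joint arm with a two-finger parallel gripper is mounted at the origin on the work surface. World frame = base frame: x ahead of the robot, y to its left, z up, the work surface at z = 0. Lengths are in m, angles in rad, forces in N, time in s.
With the tool pointing down it reaches from about 0.375 to 0.975 m from the base axis. Payload 3.8 kg.
Tool frame: the origin (TCP) lies midway between the tips of the shut fingers; the grasp point (between the pads) lies 19 mm behind it (ctrl.grip_point_offset is the distance from the TCP to the grasp point, in m); z points along the fingers, y is the line along which they close (so a half turn about z gives the same grasp; the last joint's range is limited). The gripper opens to 88 mm and grips with 3 to 60 N. Pads are 18 mm wide; open, the fingers measure 123 mm over their backs; the gripper's body (75 mm by 187 mm) begins 45 mm behind the grasp point.
Start: joints at [-1.277, 0.264, 1.604, -0, 1.274, -0.037], TCP at [0.219, -0.638, 0.239] pointing down, gripper open.
Joint ranges: [-2.63, 2.63], [-0.94, 2.18], [0.31, 2.57], [-1.31, 4.45], [0, 2.66], [-2.55, 2.55]. Speed limits (rad/s): [2.57, 2.57, 3.14, 3.14, 3.14, 3.14].

## Interface

Orientations are given as [roll, pitch, yaw] about the fixed x, y, z axes, in that order (R = Rz(yaw) Ry(pitch) Rx(roll)).
In Python, from bench import ctrl, get_image, camera_model, order, silhouettes, spot_point gives the robot as it stands.
- The arm moves only by the tool apply_moves, never from a script. Its argument "deltas" is a list of rows, each an object of numbers: "wx", "wy", "wz": the turn, a rotation vector about the tool's x, y, z normalised to -1 to 1, where 1 is 1.5 rad; "tx", "ty", "tz": the shift along the tool's x, y, z normalised to -1 to 1, where 1 is 100 mm; "claw": the finger opening in mm, from 0 to 88.1. In form: [{"wx": .., "wy": .., "wz": .., "tx": .., "ty": .., "tz": .., "claw": ..}, ...]. A call has 1 to 10 rows; each row shifts and turns the commanded pose from where the row before left it, along the tool's axes as they then stand; what a row does not reach is not made up. A row lasts 1/12 s, in which the tool goes at most 41.7 mm and 7.16 degrees, less where a joint would pass 70% of its speed; a pose out of reach is approached as far as the arm can. A call with a number of a shift or a turn outside -1 to 1 is refused whole. A call with a gripper value outside its range is refused whole. The fingers move at their own pace and stop on an object; "squeeze" is the grip in N (left out, the last holds). Time passes only in rows, so rows that do not move let the fingers close. It gives the time, the measured TCP pose, the force, the opening and the grip force at its end, in the units of the state.
- ctrl.observe(): the state, without advancing time (a new reading comes with each control period).
- get_image(name): name is "scene" or "top" or "wrist"; returns the picture (384x512x3 uint8, red, green, blue); there is no depth.
- camera_model(name): a dict with "camera_matrix" (3x3 intrinsics, pixels), "origin" and "orientation" of the camera in the world. Camera axes: x right, y down, z forward; pixel columns grow to the right and rows downward; lengths in m; the calibration is good to about 2 mm. A picture is of the moment at which its call begins: read the wrist's pose just before it. camera_model takes no time and is no camera call; for the wrist camera it gives the pose at the moment of the call.
- order.close_job(): hands the job in; it is judged then, once.
Trained networks look in the newest picture that a camera, given by its name, has taken for a name from the list of things; names that differ only in an ending like _2 or _b are one class to them, and where a whole thing is asked for, a point or a joint stands for the part that bears it (a point fixed in the world has none). Each returns a list of dicts, best first, with "score" (0 to 1); they miss things now and then, are a little off and sometimes report something else, mostly with a low value. They report only what shows in the picture. A call takes as long as a camera call.
- silhouettes(camera, label): "mask" (384x512 bool, what is visible of it) and "extent" ([left, top, right, bottom] in pixels, round what is visible of it).
- spot_point(camera, label): "location" ([row, column] in pixels: a listed point, or the origin of a listed thing).
The state is a dict: "time": time; "joint_positions": joint angles; "joint_vel": joint speeds; "joint_torque": joint torques, N m; "position": TCP position; "ee_rot": TCP orientation; "ft_force": force on the tool from outside, world axes, zero at the start; "wrist_torque": the same for the moment, N m; "width": finger opening in m; "grasp_force": force on a finger pad.
Only numpy, scipy, OpenCV 4.12 (cv2) and the standard library are available. Lean on these libraries where they do the work, as an engineer would, in place of code of your own. Each camera call takes 0.05 s, during which the arm holds its last target. There are 200 camera calls.

## Working session

There is one attempt and no reset: what is moved stays moved. The work goes in short steps, Python scripts to look and compute and a tool call to move; the robot and the scene stay as the last step left them, time stands still between calls to the robot, and variables do not carry over. Pictures are saved under pics/ and viewed, at most 10 in all, crops included, and the job is handed in when it is done.

Besides the shell and the picture viewer there is one more tool, called after "Emit:" as name(argument=value, ...) on one line, values as JSON. apply_moves: Moves the arm, as the interface text tells. Scaled input: -1 to 1 covers 100 mm each way for a shift and 1.5 rad each way for a turn. Its arguments: {"type":"object","properties":{"deltas":{"type":"array","items":{"type":"object","properties":{"wx":{"type":"number","minimum":-1,"maximum":1},"wy":{"type":"number","minimum":-1,"maximum":1},"wz":{"type":"number","minimum":-1,"maximum":1},"tx":{"type":"number","minimum":-1,"maximum":1},"ty":{"type":"number","minimum":-1,"maximum":1},"tz":{"type":"number","minimum":-1,"maximum":1},"claw":{"type":"number"}}}},"squeeze":{"type":"number"}},"required":["deltas"]}

```bash
mkdir -p pics; cat > h.py <<'E'
import numpy as np, cv2
from bench import ctrl, get_image, camera_model, order, silhouettes, spot_point
def ray(cam,px,z):
    m=camera_model(cam);K=np.array(m["camera_matrix"]);o=np.array(m["origin"]);q=np.array(m["orientation"],float)
    if q.shape==(3,3):R=q
    else:
        from scipy.spatial.transform import Rotation as Ro
        R=Ro.from_euler('xyz',q).as_matrix()
    d=R@np.linalg.inv(K)@np.array([px[0],px[1],1.]);return o+d*(z-o[2])/d[2]
def save(cam,n):
    im=get_image(cam);cv2.imwrite(f"pics/{n}.png",im[:,:,::-1]);return im
E
python3 - <<'E'
from h import *
print(camera_model("top"));a=save("top","t0");b=save("scene","s0")
cv2.imwrite("pics/both.png",cv2.resize(np.vstack([a,b])[:,:,::-1],(450,600)) if 0 else np.hstack([cv2.resize(a,(400,300)),cv2.resize(b,(400,300))])[:,:,::-1])
Z=dict(mouth=0,lip_mid=.03,deck_mid=.02,case=0,rack=0)
for cam in("top","scene"):
  for n in Z:
    for r in spot_point(cam,n)[:2]:
        l=r["location"];print(cam,n,round(r["score"],2),np.round(l),np.round(ray(cam,(l[1],l[0]),Z[n]),3))
m=silhouettes("top","case")
for n,z in(("case",.04),("stop",.062)):
  for r in silhouettes("top",n)[:1]:
    c,_=cv2.findContours(r["mask"].astype(np.uint8),0,2);c=max(c,key=cv2.contourArea)
    print(n,r["score"],[np.round(ray("top",p,z)[:2],3).tolist() for p in cv2.boxPoints(cv2.minAreaRect(c))],r["extent"])
E
```

```text
{'camera_matrix': array([[463.75843203,   0.        , 251.74632712],
       [  0.        , 463.75843203, 187.83505245],
       [  0.        ,   0.        ,   1.        ]]), 'origin': array([ 0.42915486, -0.06560142,  1.32607215]), 'orientation': array([-3.05799403,  0.02639431, -1.58017751])}
top lip_mid 0.83 [177. 194.] [0.571 0.13  0.03 ]
top deck_mid 0.78 [171. 148.] [0.589 0.265 0.02 ]
top case 0.93 [195. 299.] [ 0.518 -0.167  0.   ]
top case 0.71 [163. 411.] [ 0.606 -0.487  0.   ]
top rack 0.89 [179. 243.] [ 0.566 -0.006  0.   ]
top rack 0.73 [114. 160.] [0.761 0.236 0.   ]
scene lip_mid 0.67 [212. 312.] [0.567 0.135 0.03 ]
scene deck_mid 0.65 [181. 221.] [ 0.534 -0.175  0.02 ]
scene deck_mid 0.6 [230. 351.] [0.589 0.26  0.02 ]
scene case 0.7 [180. 220.] [ 0.519 -0.19   0.   ]
scene rack 0.6 [207. 265.] [ 0.576 -0.012  0.   ]
case 0.65 [[0.573, -0.105], [0.583, -0.226], [0.473, -0.234], [0.463, -0.114]] [280.0, 170.7, 327.6, 215.4]
stop 0.55 [[0.64, 0.354], [0.639, 0.298], [0.531, 0.297], [0.531, 0.352]] [112.7, 151.5, 132.8, 188.4]
```

View pics/both.png

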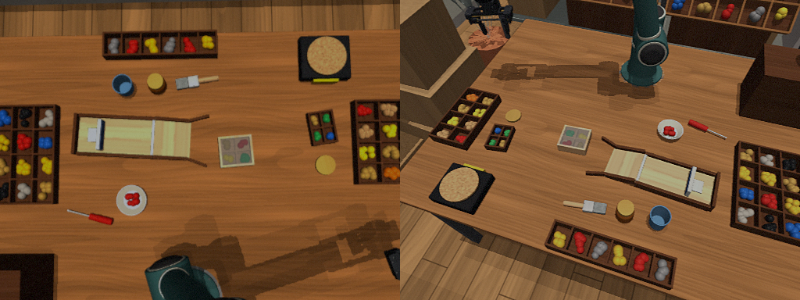

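The rack runs roughly along world +y. The case sits before its mouth, offset about 30 mm toward the robot and turned about +0.16 rad. I'll refine the rack heading and the stop position.

```bash
python3 - <<'E'
from h import *
a=get_image("top")
cv2.imwrite("pics/crop.png",cv2.resize(a[120:240,80:340],(780,360),interpolation=cv2.INTER_CUBIC)[:,:,::-1])
s=ctrl.observe();print(s["position"],s["ee_rot"],s["ft_force"])
for n,z in(("rack",.034),("case",.04),("jar",.075),("cup",.075),("dish",.028),("brush",.02),("minitray",.03),("medallion",.01)):
  for r in silhouettes("top",n)[:1]:
    c,_=cv2.findContours(r["mask"].astype(np.uint8),0,2);c=max(c,key=cv2.contourArea)
    print(n,round(r["score"],2),[np.round(ray("top",p,z)[:2],3).tolist() for p in cv2.boxPoints(cv2.minAreaRect(c))])
E
```

```text
[ 0.21924054 -0.63840612  0.23876632] [3.14152531e+00 4.29191758e-06 3.30776417e-01] [ 0.08084149  0.23485354 -0.0118903 ]
rack 0.9 [[0.513, 0.425], [0.702, 0.413], [0.655, -0.077], [0.469, -0.06]]
jar 0.88 [[0.765, 0.158], [0.812, 0.111], [0.757, 0.059], [0.711, 0.106]]
cup 0.59 [[0.762, 0.279], [0.812, 0.229], [0.752, 0.171], [0.703, 0.22]]
dish 0.7 [[0.375, 0.275], [0.42, 0.183], [0.328, 0.136], [0.283, 0.227]]
brush 0.55 [[0.794, 0.045], [0.814, -0.111], [0.771, -0.116], [0.751, 0.039]]
minitray 0.73 [[0.656, -0.421], [0.673, -0.52], [0.551, -0.536], [0.534, -0.439]]
medallion 0.78 [[0.474, -0.442], [0.523, -0.492], [0.47, -0.542], [0.422, -0.491]]
```

View pics/crop.png

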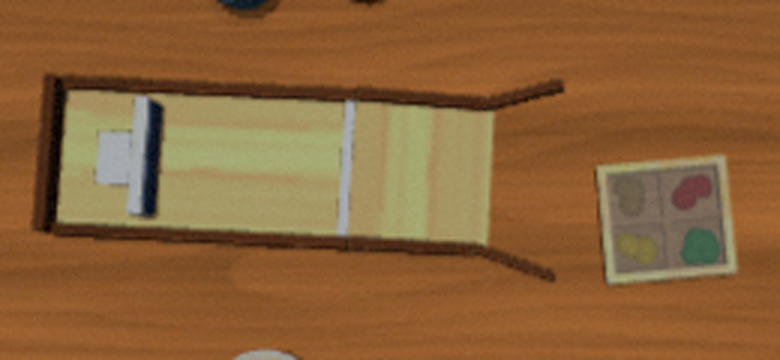

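The crop shows the rack (u 40–560), the lip at u≈347, the ramp foot at u≈491, the stop's top face at u≈130–150, and the case corners at (598,168), (724,156), (736,272) and (608,283). I'll convert these to world positions.

```bash
python3 - <<'E'
from h import *
f=lambda u,v,z:ray("top",(80+u/3-.33,120+v/3-.33),z)[:2]
P=[("foot",[(494,108,0),(488,243,0)]),("lipmid",[(350,100,.03),(344,234,.03)]),("stoptopfront",[(150,97,.062),(142,215,.062)]),
("case",[(598,168,.04),(724,156,.04),(736,272,.04),(608,283,.04)]),("boardtop",[(65,76,.05),(52,230,.05)]),("flare tips",[(563,86,.02),(553,278,.02)])]
D={}
for n,q in P:
    w=np.array([f(*t) for t in q]);D[n]=w.mean(0);print(n,np.round(w,3).tolist(),np.round(w.mean(0),4))
F=D["foot"];d=D["boardtop"]-F;h=np.arctan2(d[1],d[0]);d2=D["lipmid"]-F
print("heading",h,"lip",np.arctan2(d2[1],d2[0]),np.linalg.norm(d2))
w=np.array([f(*t) for t in P[3][1]]);e=(w[0]+w[3]-w[1]-w[2]);print("case heading",np.arctan2(e[1],e[0]))
e=w[0]-w[3]+w[1]-w[2];print(np.arctan2(e[1],e[0])+np.pi/2)
u=np.array([np.cos(h),np.sin(h)]);v=np.array([-u[1],u[0]])
for n in D: print(n,np.round([(D[n]-F)@u,(D[n]-F)@v],4))
E
```

```text
foot [[0.634, -0.011], [0.504, -0.004]] [ 0.5691 -0.0077]
lipmid [[0.639, 0.124], [0.512, 0.129]] [0.5756 0.1264]
stoptopfront [[0.639, 0.305], [0.53, 0.311]] [0.5844 0.3075]
case [[0.57, -0.109], [0.58, -0.226], [0.473, -0.234], [0.464, -0.117]] [ 0.5217 -0.1714]
boardtop [[0.662, 0.388], [0.518, 0.398]] [0.5899 0.3932]
flare tips [[0.651, -0.078], [0.469, -0.066]] [ 0.5603 -0.0718]
heading 1.519024065583453 lip 1.5222783071327015 0.1342957320969463
case heading 1.6502325997157536
1.6469232588668985
foot [0. 0.]
lipmid [0.1343 0.0004]
stoptopfront [0.3156 0.001 ]
case [-0.1659  0.0388]
boardtop [0.4015 0.    ]
flare tips [-0.0644  0.0055]
```

Emit:
apply_moves(deltas=[{"wz": 0.0565,"claw": 60},{"wz": 0.0565,"claw": 60},{"wz": 0.0565,"claw": 60},{"tx": 0.155,"ty": -0.276,"claw": 60},{"tx": 0.155,"ty": -0.276,"claw": 60},{"tx": 0.155,"ty": -0.276,"claw": 60},{"tx": 0.155,"ty": -0.276,"claw": 60},{"tx": 0.155,"ty": -0.276,"claw": 60},{"tx": 0.155,"ty": -0.276,"claw": 60},{"tx": 0.155,"ty": -0.276,"claw": 60}])

```text
schema error: expected keys wx, wy, wz, tx, ty, tz, claw
```

Emit:
apply_moves(deltas=[{"tx": 0.155,"ty": -0.276,"claw": 60},{"tx": 0.155,"ty": -0.276,"claw": 60},{"tx": 0.155,"ty": -0.276,"claw": 60},{"tx": 0.155,"ty": -0.276,"claw": 60},{"tx": 0.155,"ty": -0.276,"claw": 60},{"tx": 0.155,"ty": -0.276,"claw": 60},{"tx": 0.155,"ty": -0.276,"claw": 60},{"tx": 0.155,"ty": -0.276,"claw": 60},{"tx": 0.155,"ty": -0.276,"claw": 60},{}])

```text
schema error: expected keys wx, wy, wz, tx, ty, tz, claw
```

Emit:
apply_moves(deltas=[{"wx": 0,"wy": 0,"wz": 0.0565,"tx": 0,"ty": 0,"tz": 0,"claw": 60},{"wx": 0,"wy": 0,"wz": 0.0565,"tx": 0,"ty": 0,"tz": 0,"claw": 60},{"wx": 0,"wy": 0,"wz": 0.0565,"tx": 0,"ty": 0,"tz": 0,"claw": 60},{"wx": 0,"wy": 0,"wz": 0,"tx": 0.155,"ty": -0.276,"tz": 0,"claw": 60},{"wx": 0,"wy": 0,"wz": 0,"tx": 0.155,"ty": -0.276,"tz": 0,"claw": 60},{"wx": 0,"wy": 0,"wz": 0,"tx": 0.155,"ty": -0.276,"tz": 0,"claw": 60},{"wx": 0,"wy": 0,"wz": 0,"tx": 0.155,"ty": -0.276,"tz": 0,"claw": 60},{"wx": 0,"wy": 0,"wz": 0,"tx": 0.155,"ty": -0.276,"tz": 0,"claw": 60},{"wx": 0,"wy": 0,"wz": 0,"tx": 0.155,"ty": -0.276,"tz": 0,"claw": 60},{"wx": 0,"wy": 0,"wz": 0,"tx": 0.155,"ty": -0.276,"tz": 0,"claw": 60}])

```text
time: 2.03
position: [0.313, -0.4361, 0.2388]
ee_rot: [3.141, -0.0, 0.076]
ft_force: [1.6, 0.0, 0.6]
width: 0.0601
grasp_force: 0.0
```

Emit:
apply_moves(deltas=[{"wx": 0,"wy": 0,"wz": 0,"tx": 0.155,"ty": -0.276,"tz": 0,"claw": 60},{"wx": 0,"wy": 0,"wz": 0,"tx": 0.155,"ty": -0.276,"tz": 0,"claw": 60},{"wx": 0,"wy": 0,"wz": 0,"tx": 0.155,"ty": -0.276,"tz": 0,"claw": 60},{"wx": 0,"wy": 0,"wz": 0,"tx": 0.155,"ty": -0.276,"tz": 0,"claw": 60},{"wx": 0,"wy": 0,"wz": 0,"tx": 0.155,"ty": -0.276,"tz": 0,"claw": 60},{"wx": 0,"wy": 0,"wz": 0,"tx": 0.155,"ty": -0.276,"tz": 0,"claw": 60},{"wx": 0,"wy": 0,"wz": 0,"tx": 0.155,"ty": -0.276,"tz": 0,"claw": 60},{"wx": 0,"wy": 0,"wz": 0,"tx": 0.155,"ty": -0.276,"tz": 0,"claw": 60},{"wx": 0,"wy": 0,"wz": 0,"tx": 0.155,"ty": -0.276,"tz": 0,"claw": 60},{"wx": 0,"wy": 0,"wz": 0,"tx": 0,"ty": 0,"tz": 0,"claw": 60}])

```text
time: 2.87
position: [0.4343, -0.175, 0.239]
ee_rot: [-3.14, -0.002, 0.081]
ft_force: [-0.4, 0.2, -0.8]
width: 0.0601
grasp_force: 0.0
```

Emit:
apply_moves(deltas=[{"wx": 0,"wy": 0,"wz": 0,"tx": 0,"ty": 0,"tz": 0.32,"claw": 60},{"wx": 0,"wy": 0,"wz": 0,"tx": 0,"ty": 0,"tz": 0.32,"claw": 60},{"wx": 0,"wy": 0,"wz": 0,"tx": 0,"ty": 0,"tz": 0.32,"claw": 60},{"wx": 0,"wy": 0,"wz": 0,"tx": 0,"ty": 0,"tz": 0.32,"claw": 60},{"wx": 0,"wy": 0,"wz": 0,"tx": 0,"ty": 0,"tz": 0.32,"claw": 60},{"wx": 0,"wy": 0,"wz": 0,"tx": 0,"ty": 0,"tz": 0.32,"claw": 60},{"wx": 0,"wy": 0,"wz": 0,"tx": 0,"ty": 0,"tz": 0.3,"claw": 60},{"wx": 0,"wy": 0,"wz": 0,"tx": 0,"ty": 0,"tz": 0,"claw": 60},{"wx": 0,"wy": 0,"wz": 0,"tx": 0.08,"ty": 0,"tz": 0,"claw": 60},{"wx": 0,"wy": 0,"wz": 0,"tx": 0.08,"ty": 0,"tz": 0,"claw": 60}])

```text
time: 3.7
position: [0.45, -0.1787, 0.0181]
ee_rot: [3.141, -0.002, 0.076]
ft_force: [-0.1, 0.1, 1.0]
width: 0.06
grasp_force: 0.0
```

Emit:
apply_moves(deltas=[{"wx": 0,"wy": 0,"wz": 0,"tx": 0.05,"ty": 0,"tz": 0,"claw": 60},{"wx": 0,"wy": 0,"wz": 0.011,"tx": 0.05,"ty": 0,"tz": 0,"claw": 60},{"wx": 0,"wy": 0,"wz": 0.011,"tx": 0.05,"ty": 0,"tz": 0,"claw": 60},{"wx": 0,"wy": 0,"wz": 0.011,"tx": 0.05,"ty": 0,"tz": 0,"claw": 60},{"wx": 0,"wy": 0,"wz": 0.011,"tx": 0.05,"ty": 0,"tz": 0,"claw": 60},{"wx": 0,"wy": 0,"wz": 0.011,"tx": 0.05,"ty": 0,"tz": 0,"claw": 60},{"wx": 0,"wy": 0,"wz": 0.011,"tx": 0.05,"ty": 0,"tz": 0,"claw": 60},{"wx": 0,"wy": 0,"wz": 0.011,"tx": 0.05,"ty": 0,"tz": 0,"claw": 60},{"wx": 0,"wy": 0,"wz": 0.011,"tx": 0.05,"ty": 0,"tz": 0,"claw": 60},{"wx": 0,"wy": 0,"wz": 0,"tx": 0,"ty": 0,"tz": 0,"claw": 60}])

```text
time: 4.53
position: [0.4949, -0.1768, 0.0183]
ee_rot: [3.141, -0.001, -0.056]
ft_force: [-4.2, 0.9, 2.1]
width: 0.06
grasp_force: 1.6
```

```bash
cat >> h.py <<'E'
F=np.array([.569,-.008]);H=1.517;U=np.array([np.cos(H),np.sin(H)]);V=np.array([-U[1],U[0]])
def rk(p): p=np.asarray(p)[:2]-F; return np.round([p@U,p@V],4)
def where(z=.04):
    s=ctrl.observe();print("tcp rack",rk(s["position"]),s["position"][2],s["ee_rot"],s["ft_force"],s["time"])
    get_image("top")
    for r in silhouettes("top","case")[:2]:
        c,_=cv2.findContours(r["mask"].astype(np.uint8),0,2);c=max(c,key=cv2.contourArea)
        print("case mask",round(r["score"],2),[rk(ray("top",p,z)).tolist() for p in cv2.boxPoints(cv2.minAreaRect(c))])
    for r in spot_point("top","case")[:2]:
        l=r["location"];print("case pt",round(r["score"],2),rk(ray("top",(l[1],l[0]),z-.04)))
E
python3 - <<'E'
from h import *
where()
a=get_image("top");cv2.imwrite("pics/c2.png",cv2.resize(a[120:240,80:340],(780,360),interpolation=cv2.INTER_CUBIC)[:,:,::-1])
E
```

```text
tcp rack [-0.1725  0.065 ] 0.01834568427838047 [ 3.14118899e+00 -1.08407755e-03 -5.59205509e-02] [-4.17144629  0.87089724  2.13824037] 4.5333
case mask 0.6 [[-0.1072, -0.054], [-0.2296, -0.0589], [-0.232, 0.0193], [-0.1103, 0.0245]]
case mask 0.5 [[0.3698, 0.0526], [0.369, -0.0578], [0.3106, -0.0557], [0.3118, 0.0546]]
case pt 0.83 [-0.1692 -0.0094]
```

View pics/c2.png

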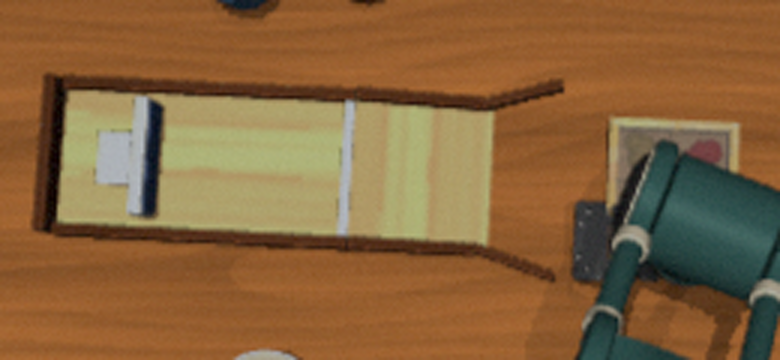

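Emit:
apply_moves(deltas=[{"wx": 0,"wy": 0,"wz": 0,"tx": -0.15,"ty": 0,"tz": 0,"claw": 60},{"wx": 0,"wy": 0,"wz": 0,"tx": -0.15,"ty": 0,"tz": 0,"claw": 60},{"wx": 0,"wy": 0,"wz": 0,"tx": 0,"ty": 0,"tz": -0.33,"claw": 60},{"wx": 0,"wy": 0,"wz": 0,"tx": 0,"ty": 0,"tz": -0.33,"claw": 60},{"wx": 0,"wy": 0,"wz": 0,"tx": 0,"ty": 0,"tz": -0.34,"claw": 60},{"wx": 0,"wy": 0,"wz": 0,"tx": 0.238,"ty": 0.225,"tz": 0,"claw": 60},{"wx": 0,"wy": 0,"wz": 0,"tx": 0.238,"ty": 0.225,"tz": 0,"claw": 60},{"wx": 0,"wy": 0,"wz": 0,"tx": 0.238,"ty": 0.225,"tz": 0,"claw": 60},{"wx": 0,"wy": 0,"wz": 0,"tx": 0.238,"ty": 0.225,"tz": 0,"claw": 60},{"wx": 0,"wy": 0,"wz": -0.0749,"tx": 0,"ty": 0,"tz": 0,"claw": 60}])

```text
time: 5.57
position: [0.5588, -0.2751, 0.1183]
ee_rot: [3.137, -0.007, 0.056]
ft_force: [0.5, -0.2, 0.8]
width: 0.0602
grasp_force: 0.0
```

Emit:
apply_moves(deltas=[{"wx": 0,"wy": 0,"wz": -0.0749,"tx": 0,"ty": 0,"tz": 0,"claw": 60},{"wx": 0,"wy": 0,"wz": -0.0749,"tx": 0,"ty": 0,"tz": 0,"claw": 60},{"wx": 0,"wy": 0,"wz": -0.0749,"tx": 0,"ty": 0,"tz": 0,"claw": 60},{"wx": 0,"wy": 0,"wz": -0.0749,"tx": 0,"ty": 0,"tz": 0,"claw": 60},{"wx": 0,"wy": 0,"wz": -0.0749,"tx": 0,"ty": 0,"tz": 0,"claw": 60},{"wx": 0,"wy": 0,"wz": -0.0749,"tx": 0,"ty": 0,"tz": 0,"claw": 60},{"wx": 0,"wy": 0,"wz": -0.0749,"tx": 0,"ty": 0,"tz": 0,"claw": 60},{"wx": 0,"wy": 0,"wz": -0.0749,"tx": 0,"ty": 0,"tz": 0,"claw": 60},{"wx": 0,"wy": 0,"wz": -0.0749,"tx": 0,"ty": 0,"tz": 0,"claw": 60},{"wx": 0,"wy": 0,"wz": -0.0749,"tx": 0,"ty": 0,"tz": 0,"claw": 60}])

```text
time: 6.4
position: [0.5545, -0.2707, 0.1173]
ee_rot: [3.139, 0.0, 1.186]
ft_force: [0.1, 0.7, 0.2]
width: 0.0597
grasp_force: 0.0
```

Emit:
apply_moves(deltas=[{"wx": 0,"wy": 0,"wz": -0.0749,"tx": 0,"ty": 0,"tz": 0,"claw": 60},{"wx": 0,"wy": 0,"wz": -0.0749,"tx": 0,"ty": 0,"tz": 0,"claw": 60},{"wx": 0,"wy": 0,"wz": -0.0749,"tx": 0,"ty": 0,"tz": 0,"claw": 60},{"wx": 0,"wy": 0,"wz": 0,"tx": 0,"ty": 0,"tz": 0,"claw": 60}])

```text
time: 6.73
position: [0.5544, -0.2706, 0.1172]
ee_rot: [3.14, 0.001, 1.52]
ft_force: [-0.2, 0.3, 0.8]
width: 0.0599
grasp_force: 0.0
```

```bash
python3 - <<'E'
from h import *
where()
E
```

```text
tcp rack [-0.2631  0.0005] 0.11724840482346677 [3.13992033e+00 8.24780192e-04 1.52018713e+00] [-0.24940833  0.30328476  0.84188448] 6.7333
case mask 0.67 [[-0.1055, 0.0567], [-0.1057, -0.0557], [-0.23, -0.0555], [-0.2289, 0.0566]]
case pt 0.72 [-0.1614  0.0111]
```

Emit:
apply_moves(deltas=[{"wx": 0,"wy": 0,"wz": 0,"tx": 0,"ty": 0,"tz": 0.33,"claw": 60},{"wx": 0,"wy": 0,"wz": 0,"tx": 0,"ty": 0,"tz": 0.33,"claw": 60},{"wx": 0,"wy": 0,"wz": 0,"tx": 0,"ty": 0,"tz": 0.33,"claw": 60},{"wx": 0,"wy": 0,"wz": 0,"tx": 0.1,"ty": 0,"tz": 0,"claw": 60},{"wx": 0,"wy": 0,"wz": 0,"tx": 0.1,"ty": 0,"tz": 0,"claw": 60},{"wx": 0,"wy": 0,"wz": 0,"tx": 0.06,"ty": 0,"tz": 0,"claw": 60},{"wx": 0,"wy": 0,"wz": 0,"tx": 0.08,"ty": 0,"tz": 0,"claw": 60},{"wx": 0,"wy": 0,"wz": 0,"tx": 0.08,"ty": 0,"tz": 0,"claw": 60},{"wx": 0,"wy": 0,"wz": 0,"tx": 0.08,"ty": 0,"tz": 0,"claw": 60},{"wx": 0,"wy": 0,"wz": 0,"tx": 0.08,"ty": 0,"tz": 0,"claw": 60}])

```text
time: 7.72
position: [0.5588, -0.2129, 0.0201]
ee_rot: [3.137, 0.003, 1.518]
ft_force: [-1.5, -6.3, 4.8]
width: 0.0602
grasp_force: 3.0
```

Emit:
apply_moves(deltas=[{"wx": 0,"wy": 0,"wz": 0,"tx": 0.08,"ty": 0,"tz": 0,"claw": 60},{"wx": 0,"wy": 0,"wz": 0,"tx": 0.08,"ty": 0,"tz": 0,"claw": 60},{"wx": 0,"wy": 0,"wz": 0,"tx": 0.08,"ty": 0,"tz": 0,"claw": 60},{"wx": 0,"wy": 0,"wz": 0,"tx": 0.08,"ty": 0,"tz": 0,"claw": 60},{"wx": 0,"wy": 0,"wz": 0,"tx": 0.08,"ty": 0,"tz": 0,"claw": 60},{"wx": 0,"wy": 0,"wz": 0,"tx": 0.08,"ty": 0,"tz": 0,"claw": 60},{"wx": 0,"wy": 0,"wz": 0,"tx": 0.08,"ty": 0,"tz": 0,"claw": 60},{"wx": 0,"wy": 0,"wz": 0,"tx": 0.08,"ty": 0,"tz": 0,"claw": 60}])

```text
time: 8.38
position: [0.5623, -0.1491, 0.0201]
ee_rot: [3.137, 0.002, 1.518]
ft_force: [0.1, -6.4, 4.8]
width: 0.0601
grasp_force: 3.1
```

```bash
python3 - <<'E'
from h import *
where()
E
```

```text
tcp rack [-0.1413 -0.0009] 0.020075987423564038 [3.13711190e+00 2.49878053e-03 1.51783561e+00] [ 0.06974795 -6.37409954  4.82071539] 8.3833
case mask 0.94 [[-0.0106, 0.0537], [-0.0106, -0.0583], [-0.075, -0.058], [-0.0746, 0.0538]]
case pt 0.67 [-0.0668  0.0038]
```

Emit:
apply_moves(deltas=[{"wx": 0,"wy": 0,"wz": 0,"tx": 0.07,"ty": 0,"tz": 0,"claw": 60},{"wx": 0,"wy": 0,"wz": 0,"tx": 0.07,"ty": 0,"tz": 0,"claw": 60},{"wx": 0,"wy": 0,"wz": 0,"tx": 0.07,"ty": 0,"tz": 0,"claw": 60},{"wx": 0,"wy": 0,"wz": 0,"tx": 0.07,"ty": 0,"tz": 0,"claw": 60},{"wx": 0,"wy": 0,"wz": 0,"tx": 0.07,"ty": 0,"tz": 0,"claw": 60},{"wx": 0,"wy": 0,"wz": 0,"tx": 0.07,"ty": 0,"tz": 0,"claw": 60},{"wx": 0,"wy": 0,"wz": 0,"tx": 0.07,"ty": 0,"tz": 0,"claw": 60},{"wx": 0,"wy": 0,"wz": 0,"tx": 0.07,"ty": 0,"tz": 0,"claw": 60},{"wx": 0,"wy": 0,"wz": 0,"tx": 0.07,"ty": 0,"tz": 0,"claw": 60},{"wx": 0,"wy": 0,"wz": 0,"tx": 0.07,"ty": 0,"tz": 0,"claw": 60}])

```text
time: 9.37
position: [0.5644, -0.0794, 0.0183]
ee_rot: [3.14, 0.002, 1.517]
ft_force: [-0.4, -5.6, 1.4]
width: 0.0601
grasp_force: 3.0
```

```bash
python3 - <<'E'
from h import *
where()
b=save("scene","s3");cv2.imwrite("pics/s3c.png",cv2.resize(b[140:280,200:420],(792,504),interpolation=cv2.INTER_CUBIC)[:,:,::-1])
E
```

```text
tcp rack [-0.0715  0.0007] 0.01833708785663069 [3.14044118e+00 1.55777549e-03 1.51728662e+00] [-0.38717191 -5.60827444  1.37449591] 9.3667
case mask 0.66 [[0.061, -0.0556], [0.0217, -0.0572], [0.0167, 0.0494], [0.0557, 0.0511]]
case pt 0.82 [0.0096 0.0007]
```

View pics/s3c.png

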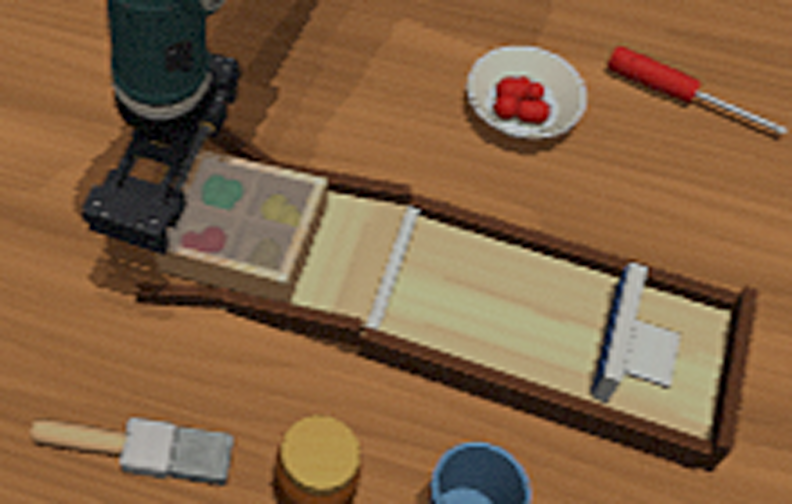

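Emit:
apply_moves(deltas=[{"wx": 0,"wy": 0,"wz": 0,"tx": 0.07,"ty": 0,"tz": 0,"claw": 60},{"wx": 0,"wy": 0,"wz": 0,"tx": 0.07,"ty": 0,"tz": 0,"claw": 60},{"wx": 0,"wy": 0,"wz": 0,"tx": 0.07,"ty": 0,"tz": 0,"claw": 60},{"wx": 0,"wy": 0,"wz": 0,"tx": 0.07,"ty": 0,"tz": 0,"claw": 60},{"wx": 0,"wy": 0,"wz": 0,"tx": 0.07,"ty": 0,"tz": 0,"claw": 60},{"wx": 0,"wy": 0,"wz": 0,"tx": 0.07,"ty": 0,"tz": 0,"claw": 60},{"wx": 0,"wy": 0,"wz": 0,"tx": 0.07,"ty": 0,"tz": 0,"claw": 60},{"wx": 0,"wy": 0,"wz": 0,"tx": 0.07,"ty": 0,"tz": -0.01,"claw": 60},{"wx": 0,"wy": 0,"wz": 0,"tx": 0.07,"ty": 0,"tz": -0.016,"claw": 60},{"wx": 0,"wy": 0,"wz": 0,"tx": 0.07,"ty": 0,"tz": -0.016,"claw": 60}])

```text
time: 10.4
position: [0.5673, -0.0077, 0.0217]
ee_rot: [-3.141, -0.0, 1.518]
ft_force: [-0.4, -3.7, -2.8]
width: 0.0596
grasp_force: 1.6
```

Emit:
apply_moves(deltas=[{"wx": 0,"wy": 0,"wz": 0,"tx": 0.07,"ty": 0,"tz": -0.016,"claw": 60},{"wx": 0,"wy": 0,"wz": 0,"tx": 0.07,"ty": 0,"tz": -0.016,"claw": 60},{"wx": 0,"wy": 0,"wz": 0,"tx": 0.07,"ty": 0,"tz": -0.016,"claw": 60},{"wx": 0,"wy": 0,"wz": 0,"tx": 0.07,"ty": 0,"tz": -0.016,"claw": 60},{"wx": 0,"wy": 0,"wz": 0,"tx": 0.07,"ty": 0,"tz": -0.016,"claw": 60},{"wx": 0,"wy": 0,"wz": 0,"tx": 0.07,"ty": 0,"tz": -0.016,"claw": 60}])

```text
time: 10.9
position: [0.5703, 0.0337, 0.032]
ee_rot: [3.141, 0.001, 1.518]
ft_force: [-0.7, -5.8, 1.2]
width: 0.0601
grasp_force: 3.0
```

```bash
python3 - <<'E'
from h import *
where(.065)
E
```

```text
tcp rack [0.0417 0.001 ] 0.03202860566951978 [3.14106169e+00 5.09894703e-04 1.51762343e+00] [-0.65052626 -5.79988071  1.15691463] 10.9
case mask 0.67 [[0.1351, 0.0149], [0.0856, 0.0129], [0.0835, 0.054], [0.1328, 0.0561]]
case pt 0.86 [ 0.1201 -0.0101]
case pt 0.55 [-0.4627 -0.0542]
```

Emit:
apply_moves(deltas=[{"wx": 0,"wy": 0,"wz": 0,"tx": 0.05,"ty": 0,"tz": -0.008,"claw": 60},{"wx": 0,"wy": 0,"wz": 0,"tx": 0.05,"ty": 0,"tz": -0.008,"claw": 60},{"wx": 0,"wy": 0,"wz": 0,"tx": 0.05,"ty": 0,"tz": -0.008,"claw": 60},{"wx": 0,"wy": 0,"wz": 0,"tx": 0.05,"ty": 0,"tz": -0.008,"claw": 60},{"wx": 0,"wy": 0,"wz": 0,"tx": 0.05,"ty": 0,"tz": -0.008,"claw": 60},{"wx": 0,"wy": 0,"wz": 0,"tx": 0.05,"ty": 0,"tz": -0.008,"claw": 60},{"wx": 0,"wy": 0,"wz": 0,"tx": 0.05,"ty": 0,"tz": -0.008,"claw": 60},{"wx": 0,"wy": 0,"wz": 0,"tx": 0.05,"ty": 0,"tz": -0.008,"claw": 60},{"wx": 0,"wy": 0,"wz": 0,"tx": 0.05,"ty": 0,"tz": -0.008,"claw": 60},{"wx": 0,"wy": 0,"wz": 0,"tx": 0.05,"ty": 0,"tz": -0.008,"claw": 60}])

```text
time: 11.88
position: [0.5754, 0.0805, 0.0428]
ee_rot: [3.136, 0.003, 1.517]
ft_force: [-0.2, -0.5, 1.3]
width: 0.0603
grasp_force: 0.7
```

Emit:
apply_moves(deltas=[{"wx": 0,"wy": 0,"wz": 0,"tx": 0.05,"ty": 0,"tz": 0,"claw": 60},{"wx": 0,"wy": 0,"wz": 0,"tx": 0.05,"ty": 0,"tz": 0,"claw": 60},{"wx": 0,"wy": 0,"wz": 0,"tx": 0.05,"ty": 0,"tz": 0,"claw": 60},{"wx": 0,"wy": 0,"wz": 0,"tx": 0.05,"ty": 0,"tz": 0,"claw": 60},{"wx": 0,"wy": 0,"wz": 0,"tx": 0,"ty": 0,"tz": 0,"claw": 60}])

```text
time: 12.3
position: [0.5733, 0.1047, 0.039]
ee_rot: [-3.141, -0.001, 1.518]
ft_force: [0.3, -0.9, 0.5]
width: 0.0605
grasp_force: 0.4
```

```bash
python3 - <<'E'
from h import *
where(.065)
b=save("scene","s4");cv2.imwrite("pics/s4c.png",cv2.resize(b[140:280,200:420],(792,504),interpolation=cv2.INTER_CUBIC)[:,:,::-1])
E
```

```text
tcp rack [0.1128 0.0017] 0.03899098434670323 [-3.14085907e+00 -9.03946648e-04  1.51809459e+00] [ 0.25184169 -0.91829727  0.48741979] 12.3
case mask 0.88 [[0.2233, 0.0186], [0.1598, 0.016], [0.1578, 0.0517], [0.2211, 0.0544]]
case mask 0.24 [[0.1771, -0.1905], [0.1336, -0.239], [0.0778, -0.1871], [0.1213, -0.1389]]
case pt 0.57 [ 0.1765 -0.0094]
case pt 0.27 [-0.0091 -0.2043]
```

View pics/s4c.png

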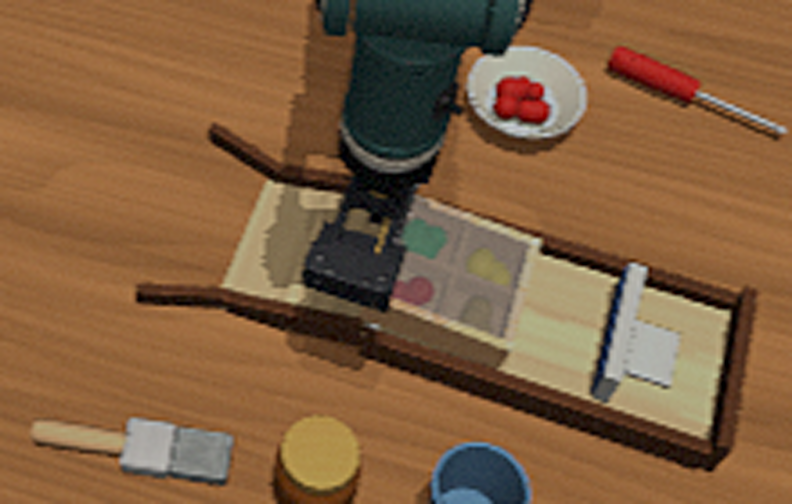

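Emit:
apply_moves(deltas=[{"wx": 0,"wy": 0,"wz": 0,"tx": 0.05,"ty": 0,"tz": 0,"claw": 60},{"wx": 0,"wy": 0,"wz": 0,"tx": 0.05,"ty": 0,"tz": 0,"claw": 60},{"wx": 0,"wy": 0,"wz": 0,"tx": 0.05,"ty": 0,"tz": 0,"claw": 60},{"wx": 0,"wy": 0,"wz": 0,"tx": 0.05,"ty": 0,"tz": 0,"claw": 60},{"wx": 0,"wy": 0,"wz": 0,"tx": 0.05,"ty": 0,"tz": 0,"claw": 60},{"wx": 0,"wy": 0,"wz": 0,"tx": 0.04,"ty": 0,"tz": 0,"claw": 60},{"wx": 0,"wy": 0,"wz": 0,"tx": 0,"ty": 0,"tz": 0,"claw": 60}])

```text
time: 13.08
position: [0.5754, 0.1333, 0.0396]
ee_rot: [3.141, -0.001, 1.518]
ft_force: [-0.3, -0.9, 0.2]
width: 0.0599
grasp_force: 0.0
```

```bash
python3 - <<'E'
from h import *
where(.06)
a=get_image("top");cv2.imwrite("pics/t5.png",cv2.resize(a[130:210,80:240],(800,400),interpolation=cv2.INTER_CUBIC)[:,:,::-1])
E
```

```text
tcp rack [0.1415 0.0012] 0.039610661610166395 [ 3.14132235e+00 -7.71136566e-04  1.51797397e+00] [-0.34320729 -0.87046803  0.19671938] 13.0833
case mask 0.6 [[0.2582, 0.0556], [0.2608, 0.0141], [0.1915, 0.0112], [0.1891, 0.0526]]
case pt 0.74 [ 0.2103 -0.0089]
```

View pics/t5.png

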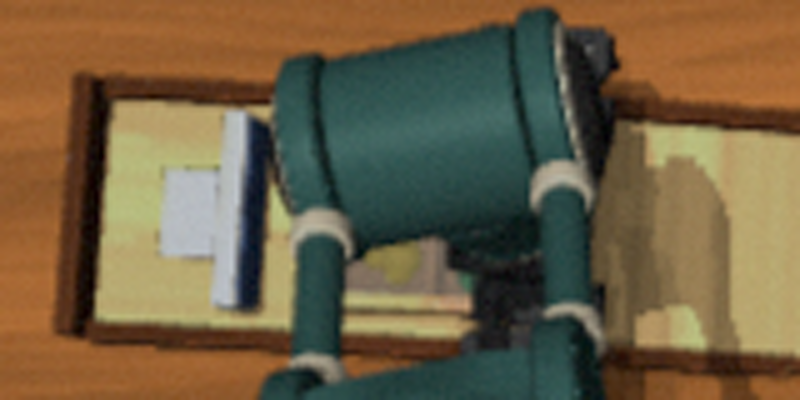

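Emit:
apply_moves(deltas=[{"wx": 0,"wy": 0,"wz": 0,"tx": 0.04,"ty": 0,"tz": 0,"claw": 60},{"wx": 0,"wy": 0,"wz": 0,"tx": 0.04,"ty": 0,"tz": 0,"claw": 60},{"wx": 0,"wy": 0,"wz": 0,"tx": 0.04,"ty": 0,"tz": 0,"claw": 60},{"wx": 0,"wy": 0,"wz": 0,"tx": 0.04,"ty": 0,"tz": 0,"claw": 60},{"wx": 0,"wy": 0,"wz": 0,"tx": 0.04,"ty": 0,"tz": 0,"claw": 60}])

```text
time: 13.7
position: [0.5766, 0.152, 0.0398]
ee_rot: [3.141, 0.001, 1.518]
ft_force: [-0.8, -4.0, 2.9]
width: 0.0601
grasp_force: 2.6
```

Emit:
apply_moves(deltas=[{"wx": 0,"wy": 0,"wz": 0,"tx": 0.02,"ty": 0,"tz": 0,"claw": 60},{"wx": 0,"wy": 0,"wz": 0,"tx": 0.02,"ty": 0,"tz": 0,"claw": 60}])

```text
time: 13.87
position: [0.5768, 0.1561, 0.0399]
ee_rot: [3.141, 0.001, 1.518]
ft_force: [-0.2, -5.9, 3.5]
width: 0.0599
grasp_force: 2.8
```

```bash
cat > w.py <<'E'
from h import *
where(.06)
r=silhouettes("top","stop")[:2]
for q in r:
    c,_=cv2.findContours(q["mask"].astype(np.uint8),0,2);c=max(c,key=cv2.contourArea)
    print("stop",round(q["score"],2),[rk(ray("top",p,.062)).tolist() for p in cv2.boxPoints(cv2.minAreaRect(c))])
E
python3 w.py
```

```text
tcp rack [0.1643 0.001 ] 0.03985436656940345 [3.14106290e+00 6.04148466e-04 1.51785143e+00] [-0.21824053 -5.85476632  3.47665649] 13.8667
case mask 0.55 [[0.2886, 0.0153], [0.2164, 0.0123], [0.2139, 0.0537], [0.2859, 0.0568]]
case mask 0.3 [[0.3637, -0.0207], [0.3218, -0.0224], [0.3168, 0.0525], [0.3585, 0.0543]]
case pt 0.8 [ 0.2394 -0.0057]
stop 0.87 [[0.3631, -0.0205], [0.3212, -0.0222], [0.316, 0.0554], [0.3576, 0.0572]]
```

Emit:
apply_moves(deltas=[{"wx": 0,"wy": 0,"wz": 0,"tx": 0.02,"ty": 0,"tz": 0,"claw": 60},{"wx": 0,"wy": 0,"wz": 0,"tx": 0.02,"ty": 0,"tz": 0,"claw": 60},{"wx": 0,"wy": 0,"wz": 0,"tx": 0.02,"ty": 0,"tz": 0,"claw": 60},{"wx": 0,"wy": 0,"wz": 0,"tx": 0.02,"ty": 0,"tz": 0,"claw": 60},{"wx": 0,"wy": 0,"wz": 0,"tx": 0.02,"ty": 0,"tz": 0,"claw": 60}])

```text
time: 14.48
position: [0.5773, 0.1656, 0.0398]
ee_rot: [3.141, 0.001, 1.517]
ft_force: [-0.3, -5.4, 4.2]
width: 0.0603
grasp_force: 3.1
```

Emit:
apply_moves(deltas=[{"wx": 0,"wy": 0,"wz": 0,"tx": 0.02,"ty": 0,"tz": 0,"claw": 60},{"wx": 0,"wy": 0,"wz": 0,"tx": 0.02,"ty": 0,"tz": 0,"claw": 60}])

```text
time: 14.65
position: [0.5775, 0.1696, 0.0398]
ee_rot: [3.141, 0.001, 1.517]
ft_force: [-0.5, -4.8, 4.5]
width: 0.0602
grasp_force: 3.1
```

```bash
python3 w.py; python3 - <<'E'
from h import *
a=get_image("top");cv2.imwrite("pics/t6.png",cv2.resize(a[135:205,85:225],(800,400),interpolation=cv2.INTER_CUBIC)[:,:,::-1])
E
```

```text
tcp rack [0.1778 0.0011] 0.039811577396623214 [3.14127741e+00 8.30801278e-04 1.51744945e+00] [-0.4753618  -4.84486575  4.47052455] 14.65
case mask 0.64 [[0.3081, 0.0161], [0.2303, 0.0128], [0.2279, 0.0515], [0.3055, 0.0548]]
case pt 0.54 [ 0.2468 -0.0048]
case pt 0.27 [-0.4845  0.0692]
```

View pics/t6.png

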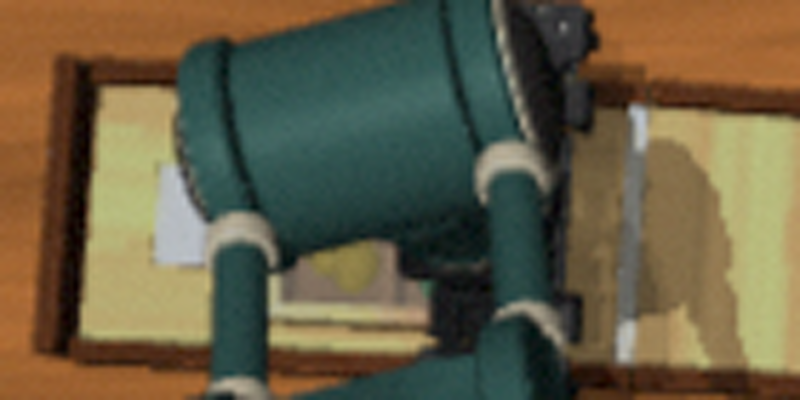

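Emit:
apply_moves(deltas=[{"wx": 0,"wy": 0,"wz": 0,"tx": 0.015,"ty": 0,"tz": 0,"claw": 60},{"wx": 0,"wy": 0,"wz": 0,"tx": 0.015,"ty": 0,"tz": 0,"claw": 60}])

```text
time: 15.07
position: [0.5776, 0.1725, 0.0398]
ee_rot: [3.141, 0.001, 1.517]
ft_force: [0.5, -7.0, 4.9]
width: 0.0601
grasp_force: 3.4
```

Emit:
apply_moves(deltas=[{"wx": 0,"wy": 0,"wz": 0,"tx": 0.015,"ty": 0,"tz": 0,"claw": 60}])

```text
time: 15.15
position: [0.5777, 0.174, 0.0398]
ee_rot: [3.141, 0.001, 1.517]
ft_force: [0.4, -6.7, 5.2]
width: 0.06
grasp_force: 3.4
```

Emit:
apply_moves(deltas=[{"wx": 0,"wy": 0,"wz": 0,"tx": 0.015,"ty": 0,"tz": 0,"claw": 60}])

```text
time: 15.23
position: [0.5778, 0.1755, 0.0398]
ee_rot: [3.141, 0.001, 1.517]
ft_force: [-0.9, -6.5, 5.0]
width: 0.0602
grasp_force: 3.4
```

Emit:
apply_moves(deltas=[{"wx": 0,"wy": 0,"wz": 0,"tx": 0.015,"ty": 0,"tz": 0,"claw": 60}])

```text
time: 15.32
position: [0.5778, 0.177, 0.0398]
ee_rot: [3.141, 0.001, 1.518]
ft_force: [-0.7, -6.4, 5.0]
width: 0.0603
grasp_force: 3.4
```

Emit:
apply_moves(deltas=[{"wx": 0,"wy": 0,"wz": 0,"tx": 0.015,"ty": 0,"tz": 0,"claw": 60}])

```text
time: 15.4
position: [0.5779, 0.1785, 0.0398]
ee_rot: [3.141, 0.001, 1.518]
ft_force: [-0.0, -6.5, 4.3]
width: 0.0599
grasp_force: 3.5
```

Emit:
apply_moves(deltas=[{"wx": 0,"wy": 0,"wz": 0,"tx": 0.015,"ty": 0,"tz": 0,"claw": 60}])

```text
time: 15.48
position: [0.5779, 0.1789, 0.0398]
ee_rot: [-3.142, 0.003, 1.518]
ft_force: [-0.5, -15.7, 7.7]
width: 0.06
grasp_force: 7.9
```

Emit:
apply_moves(deltas=[{"wx": 0,"wy": 0,"wz": 0,"tx": 0.015,"ty": 0,"tz": 0,"claw": 60},{"wx": 0,"wy": 0,"wz": 0,"tx": 0.015,"ty": 0,"tz": 0,"claw": 60},{"wx": 0,"wy": 0,"wz": 0,"tx": 0.01,"ty": 0,"tz": 0,"claw": 60}])

```text
time: 15.73
position: [0.5778, 0.1811, 0.0398]
ee_rot: [-3.141, 0.005, 1.517]
ft_force: [-2.5, -18.3, 9.8]
width: 0.0601
grasp_force: 9.0
```

Emit:
apply_moves(deltas=[{"wx": 0,"wy": 0,"wz": 0,"tx": 0.015,"ty": 0,"tz": 0,"claw": 60},{"wx": 0,"wy": 0,"wz": 0,"tx": 0.01,"ty": 0,"tz": 0,"claw": 60},{"wx": 0,"wy": 0,"wz": 0,"tx": 0,"ty": 0,"tz": 0,"claw": 60}])

```text
time: 15.98
position: [0.5779, 0.1836, 0.0398]
ee_rot: [-3.141, 0.005, 1.517]
ft_force: [-2.5, -18.0, 9.0]
width: 0.0598
grasp_force: 8.6
```

Emit:
apply_moves(deltas=[{"wx": 0,"wy": 0,"wz": 0,"tx": -0.02,"ty": 0,"tz": 0,"claw": 60},{"wx": 0,"wy": 0,"wz": 0,"tx": -0.08,"ty": 0,"tz": 0,"claw": 60},{"wx": 0,"wy": 0,"wz": 0,"tx": -0.15,"ty": 0,"tz": 0,"claw": 60},{"wx": 0,"wy": 0,"wz": 0,"tx": -0.15,"ty": 0,"tz": -0.1,"claw": 60},{"wx": 0,"wy": 0,"wz": 0,"tx": -0.25,"ty": 0,"tz": -0.25,"claw": 60},{"wx": 0,"wy": 0,"wz": 0,"tx": -0.25,"ty": 0,"tz": -0.25,"claw": 60},{"wx": 0,"wy": 0,"wz": 0,"tx": -0.25,"ty": 0,"tz": -0.25,"claw": 60},{"wx": 0,"wy": 0,"wz": 0,"tx": -0.3,"ty": 0,"tz": -0.2,"claw": 60},{"wx": 0,"wy": 0,"wz": 0,"tx": -0.3,"ty": 0,"tz": 0,"claw": 60},{"wx": 0,"wy": 0,"wz": 0,"tx": -0.3,"ty": 0,"tz": 0,"claw": 60}])

```text
time: 16.82
position: [0.5682, -0.0195, 0.1474]
ee_rot: [3.137, -0.0, 1.518]
ft_force: [-0.7, -0.1, 0.1]
width: 0.0595
grasp_force: 0.0
```

Emit:
apply_moves(deltas=[{"wx": 0,"wy": 0,"wz": 0,"tx": -0.3,"ty": 0,"tz": 0,"claw": 60},{"wx": 0,"wy": 0,"wz": 0,"tx": -0.3,"ty": 0,"tz": 0,"claw": 60},{"wx": 0,"wy": 0,"wz": 0,"tx": -0.2,"ty": 0,"tz": 0,"claw": 60},{"wx": 0,"wy": 0,"wz": 0,"tx": 0,"ty": 0,"tz": 0,"claw": 60}])

```text
time: 17.15
position: [0.5623, -0.1016, 0.1451]
ee_rot: [3.141, 0.001, 1.514]
ft_force: [-0.0, 0.1, -0.0]
width: 0.0602
grasp_force: 0.0
```

```bash
python3 w.py; python3 - <<'E'
from h import *
a=get_image("top");t=cv2.imread("pics/t0.png")[:,:,::-1]
c=lambda a:cv2.resize(a[135:205,85:225],(600,300),interpolation=cv2.INTER_CUBIC)
cv2.imwrite("pics/t7.png",np.vstack([c(t),c(a)])[:,:,::-1])
E
```

```text
tcp rack [-0.0938  0.0016] 0.1450595987109412 [3.14092230e+00 1.00241737e-03 1.51359845e+00] [-0.02034833  0.11098205 -0.01452721] 17.15
case mask 0.7 [[0.3185, 0.055], [0.3221, -0.0595], [0.195, -0.06], [0.1924, 0.0541]]
case mask 0.69 [[0.4178, 0.2856], [0.4133, 0.2606], [0.2527, 0.2919], [0.2574, 0.3167]]
case pt 0.57 [ 0.2575 -0.0021]
case pt 0.34 [-0.473  -0.0652]
stop 0.77 [[0.3669, 0.0544], [0.3664, -0.0543], [0.3193, -0.0527], [0.32, 0.0559]]
```

View pics/t7.png

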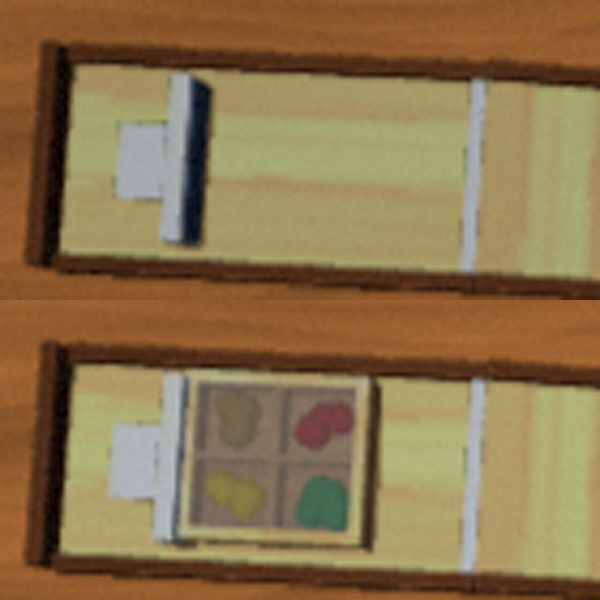

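The case lies flat and square against the stop. The stop's tab moved from about u=117 to u=110, roughly 4 mm, which agrees with the 4–5 mm of push after contact.

```bash
python3 -c "
from bench import order
print(order.close_job())"
```

```text
the job is handed in; nothing more can be done
None
```

The job is handed in at about 17 s: the case lies flat and square on the deck behind the lip, against an end stop pushed back about 4–5 mm by my estimate. The gripper is clear and I saw no bystander disturbed, but the judge returned no verdict.

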